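# Tip-test two sealed cassettes and reject the rattler

### The job

Two sealed cassettes sit on tip-test rockers; one of them has a loose core inside. Press the near pad of the left rocker right down for about a second and let it go, then do the same with the right rocker: the one with the loose core stays tipped, the sound one swings back level. Put the cassette with the loose core flat on the floor of the steel tray and leave the sound one seated on its level rocker.

Things in the scene. Friction and masses are not known exactly. Their poses are not given: they have to be found in the camera images.
- cassette_left: sealed cassette starting in the left rocker: closed plain grey box 130 (its x) x 54 (y) x 42 mm, 0.35 kg, both look alike; origin at centre of underside, 52 mm above the worktop when level. Low lips hold it (8 mm high at the ends, 6 mm at the sides near the corners, none at mid-length): grip across the 54 mm width at mid-length, lift straight up. Its inner steel core (0.2 kg) is fixed or loose
- cassette_right: sealed cassette starting in the right rocker: closed plain grey box 130 (its x) x 54 (y) x 42 mm, 0.35 kg, both look alike; origin at centre of underside, 52 mm above the worktop when level. Low lips hold it (8 mm high at the ends, 6 mm at the sides near the corners, none at mid-length): grip across the 54 mm width at mid-length, lift straight up. Its inner steel core (0.2 kg) is fixed or loose
- platform_left (a joint): tilt in rad of the left rocker's platform about its cross axle, 42 mm up: 0 level, positive = end nearer the robot down, stops at +-0.24. A weak spring levels it (under 1 N tips it). Pressed right down for a second and let go, it returns to within 0.05 of level in a second if the core is fixed, but stays on its stop if the core is loose and slid to the low end. Empty, it is level
- platform_right (a joint): tilt in rad of the right rocker's platform about its cross axle, 42 mm up: 0 level, positive = end nearer the robot down, stops at +-0.24. A weak spring levels it (under 1 N tips it). Pressed right down for a second and let go, it returns to within 0.05 of level in a second if the core is fixed, but stays on its stop if the core is loose and slid to the low end. Empty, it is level
- pad_left (a point): press pad of the left rocker: black ribbed rubber, 34 x 50 mm, on the end nearer the robot of the aluminium platform (230 x 62 mm). Point: middle of its top, 54 mm above the worktop when level, 94 mm from the platform's middle; it sinks 22 mm to the stop. Axes: x along the platform away from the robot, z up
- pad_right (a point): press pad of the right rocker: black ribbed rubber, 34 x 50 mm, on the end nearer the robot of the aluminium platform (230 x 62 mm). Point: middle of its top, 54 mm above the worktop when level, 94 mm from the platform's middle; it sinks 22 mm to the stop. Axes: x along the platform away from the robot, z up
- tray: the reject tray: an open steel tray, 240 mm long (its x) x 140 mm wide (its y) x 24 mm high, walls and floor 3 mm thick, fixed; it starts empty to the right of the rockers; origin at the centre of its underside. A cassette fits lengthwise along its x

How it is judged (in metres and radians):
On the way, in this order (a step that is already met when the one before it is completed fails the run):
1. the left rocker is tipped (at least 0.16 rad) with its cassette seated in it (distance between cassette_left and pad_left between 0.081 and 0.107 m and height (world z) of cassette_left above 0.045 m and (value of joint platform_left above 0.16 rad or value of joint platform_left below -0.16 rad)), for 0.2 s.
2. then the right rocker is tipped (at least 0.16 rad) with its cassette seated in it (distance between cassette_right and pad_right between 0.081 and 0.107 m and height (world z) of cassette_right above 0.045 m and (value of joint platform_right above 0.16 rad or value of joint platform_right below -0.16 rad)), for 0.2 s.
At the end, for the whole second after the job is handed in: one cassette lies flat (0.12 rad) on the tray's floor (centre within 60 mm along, 45 mm across of the tray's centre, less than 10 mm above its underside); the other is seated in its own rocker, level within 0.09 rad, as only the sound one is after the test; both at rest (((x of cassette_left in the frame of tray between -0.06 and 0.06 m and y of cassette_left in the frame of tray between -0.045 and 0.045 m and z of cassette_left in the frame of tray below 0.01 m and angle between cassette_left's own z axis and vertical below 0.12 rad and linear speed of each of cassette_left, cassette_right below 0.02 m/s and (distance between cassette_right and pad_right between 0.081 and 0.107 m and height (world z) of cassette_right above 0.045 m) and value of joint platform_right between -0.09 and 0.09 rad) or (x of cassette_right in the frame of tray between -0.06 and 0.06 m and y of cassette_right in the frame of tray between -0.045 and 0.045 m and z of cassette_right in the frame of tray below 0.01 m and angle between cassette_right's own z axis and vertical below 0.12 rad and linear speed of each of cassette_right, cassette_left below 0.02 m/s and (distance between cassette_left and pad_left between 0.081 and 0.107 m and height (world z) of cassette_left above 0.045 m) and value of joint platform_left between -0.09 and 0.09 rad))); the robot touches nothing.
It also fails if it takes over 58 s, if anything falls off the work surface, if the arm or the gripper's body presses on something with over 40 N, if the wrist force passes 120 N, or if a joint passes its speed limit or range.

### The arm

A 6-joint arm with a two-finger parallel gripper is mounted at the origin on a cart in front of the work surface, level with it; the furniture and walls round the work are solid. World frame = base frame: x ahead of the robot, y to its left, z up, the work surface at z = 0. Lengths are in m, angles in degrees, forces in N, time in s.
With the tool pointing down it reaches from about 0.3 to 0.75 m from the base axis. Payload 8.5 kg.
Tool frame: the origin (TCP) lies midway between the tips of the shut fingers; the grasp point (between the pads) lies 19 mm behind it; z points along the fingers, y is the direction in which the jaws open and shut (so a half turn about z gives the same grasp; the last joint's range is limited). The gripper opens to 85 mm and grips with 20 to 120 N. Pads are 22 mm wide; open, the fingers measure 114 mm over their backs; the gripper's body (76 mm by 85 mm) begins 54 mm behind the grasp point. The pads swing forward as they close: fully open they stand 13 mm farther back than shut.
Start: joints at [53.153, 21.807, 74.336, -0, 83.858, -12.336], TCP at [0.228, 0.5, 0.231] pointing down, gripper open.
Joint ranges: [-178.18, 178.18], [-50.72, 133.34], [12.68, 142.11], [-81.47, 261.47], [9.98, 163.14], [-165.26, 165.26]. Speed limits (degrees/s): [136.94, 136.94, 180, 180, 180, 180].

### API

Orientations are given as a 3x3 rotation matrix whose columns are the frame's x, y, z axes.
In Python, from rig import env, eyes, close_job gives the robot as it stands.
- The arm moves only by the tool jog_arm, never from a script. Its argument "deltas" is one flat list of numbers, 7 for each row, row after row: the shift along the tool's x, y, z in units of 0.75 m (1.0 is 0.75 m), then the turn, a rotation vector about the tool's x, y, z in units of 180 degrees (1.0 is 180 degrees), then the gripper command: -1 is fully open, 1 is shut, values between are in proportion. In form: [dx, dy, dz, ax, ay, az, fingers, dx, dy, dz, ax, ay, az, fingers, ...]. A call has 1 to 12 rows; each row is the pose to reach, as a shift and turn from the pose commanded when the call began, along the tool's axes at that moment, turning the shorter way round; what a row does not reach only later rows make up. A row lasts 1/12 s, in which the tool goes at most 41.7 mm and 7.16 degrees, less where a joint would pass 70% of its speed; a pose out of reach is approached as far as the arm can. A call with a number of a shift or a turn outside -1 to 1 is refused whole. A call with a gripper value outside its range is refused whole. The fingers move at their own pace and stop on an object; "grip_force" is the grip in N (left out, the last holds). Time passes only in rows, so rows that repeat a pose let the fingers close. It gives the time, the measured TCP pose, the force and the opening at its end, in the units of the state.
- env.observe(): the state, without advancing time (a new reading comes with each control period).
- eyes.get_image(name): name is "scene" or "top" or "wrist"; returns the picture (420x560x3 uint8, red, green, blue); there is no depth.
- eyes.camera_params(name): a dict with "intrinsics" (3x3 intrinsics, pixels), "R" (3x3) and "t" (3): a world point X has camera coordinates R X + t; the wrist camera has in their place "mount" (4x4, takes a point from camera to tool coordinates, whose origin is the TCP and whose axes are the flange's). Camera axes: x right, y down, z forward; pixel columns grow to the right and rows downward; lengths in m; the calibration is good to about 2 mm. A picture is of the moment at which its call begins: read the wrist's pose just before it. camera_params takes no time and is no camera call.
- close_job(): hands the job in, once; it reports no verdict.
The state is a dict: "time_s": time; "q": joint angles; "qvel": joint speeds; "joint_efforts": joint torques, N m; "position": TCP position; "tool_rot": TCP orientation; "ft_force": force on the tool from outside, world axes, zero at the start; "wrist_torque": the same for the moment, N m; "grip_width": finger opening in m.
Only numpy, scipy, OpenCV 4.12 (cv2) and the standard library are available. Lean on these libraries where they do the work, as an engineer would, in place of code of your own. Each camera call takes 0.05 s, during which the arm holds its last target.

## Working session

There is one attempt and no reset: what is moved stays moved. The work goes in short steps, Python scripts to look and compute and a tool call to move; the robot and the scene stay as the last step left them, time stands still between calls to the robot, and variables do not carry over. Pictures are saved under pics/ and viewed, and the job is handed in when it is done.

Besides the shell and the picture viewer there is one more tool, called after "Call:" in YAML: its name, and indented under it one key for each argument. jog_arm: Moves the arm, as the interface text tells. Its arguments: {"type":"object","properties":{"deltas":{"type":"array"},"grip_force":{"type":"number"}},"required":["deltas"]}

```bash
ls; mkdir -p pics; python3 - <<'E'
from rig import env, eyes
import cv2, numpy as np
o=env.observe()
print(o['time_s'],o['position'],np.round(o['tool_rot'],3).tolist(),o['grip_width'],o['ft_force'])
for n in ['top','scene']:
    cv2.imwrite(f'pics/{n}0.png',eyes.get_image(n)[:,:,::-1])
    p=eyes.camera_params(n);print(n,np.round(p['intrinsics'],1).tolist(),np.round(p['R'],3).tolist(),np.round(p['t'],3))
print(np.round(eyes.camera_params('wrist')['mount'],3))
E
```

```text
pics
0.0 [0.22800149 0.5001862  0.23070636] [[-0.91, 0.415, -0.001], [0.415, 0.91, -0.001], [0.0, -0.001, -1.0]] 0.08511261528023975 [-0.82843843 -0.45898111  0.10543901]
top [[470.4, 0.0, 282.4], [0.0, 470.4, 205.0], [0.0, 0.0, 1.0]] [[-0.151, -0.989, -0.002], [-0.967, 0.148, -0.206], [0.204, -0.029, -0.979]] [0.055 0.528 1.005]
scene [[381.9, 0.0, 274.4], [0.0, 381.9, 209.3], [0.0, 0.0, 1.0]] [[0.823, -0.568, 0.004], [-0.439, -0.641, -0.63], [0.361, 0.517, -0.776]] [-0.415  0.249  0.802]
[[-0.001 -0.956 -0.294  0.075]
 [ 1.    -0.    -0.001  0.001]
 [ 0.001 -0.294  0.956 -0.142]
 [ 0.     0.     0.     1.   ]]
```

View pics/top0.png

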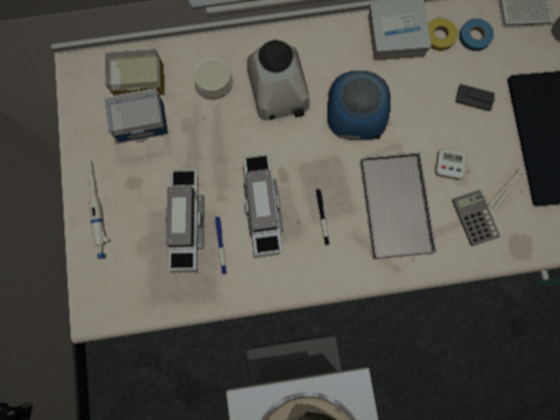

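View pics/scene0.png

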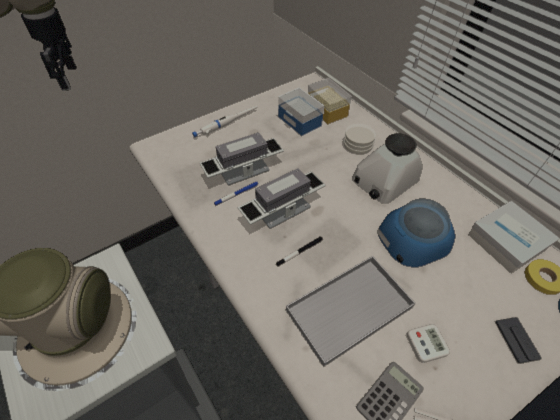

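```bash
python3 - <<'E'
import cv2
a=cv2.imread('pics/top0.png')
cv2.imwrite('pics/top0l.png',cv2.resize(a[120:320,120:320],None,fx=3,fy=3,interpolation=cv2.INTER_CUBIC))
cv2.imwrite('pics/top0r.png',cv2.resize(a[120:320,260:500],None,fx=3,fy=3,interpolation=cv2.INTER_CUBIC))
E
```

```text
(no output)
```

View crops.

View pics/top0l.png

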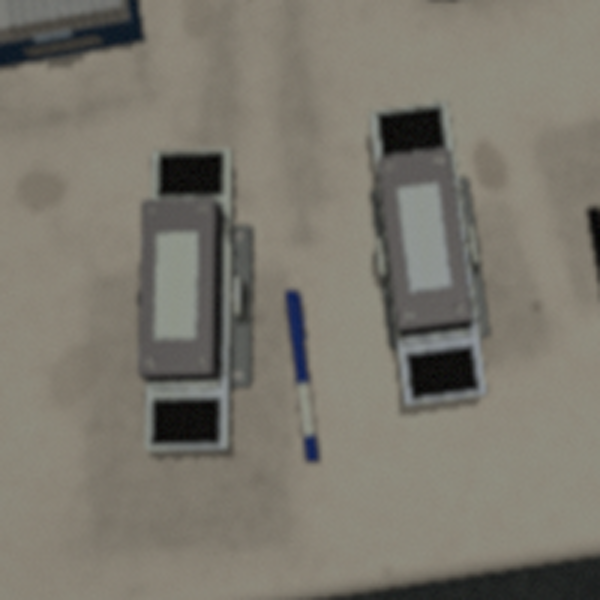

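View pics/top0r.png

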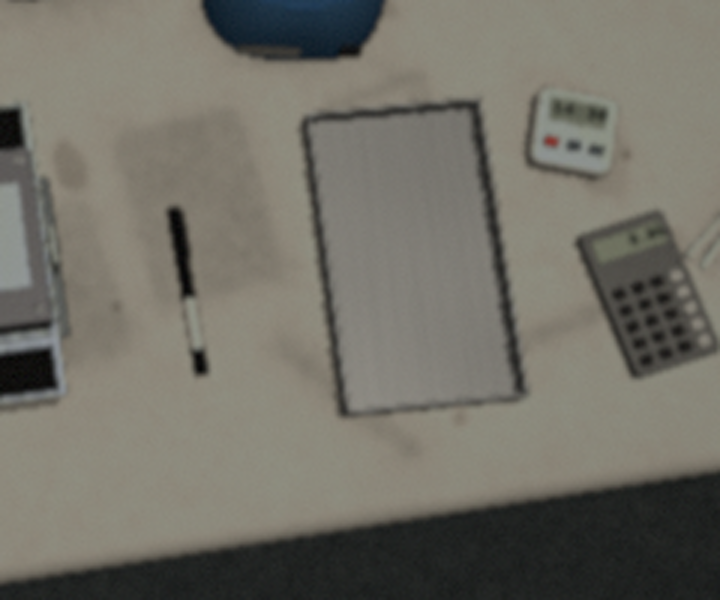

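```bash
cat > h.py <<'E'
from rig import env, eyes
import cv2, numpy as np
def ray(n,uv,z):
    p=eyes.camera_params(n);K=np.array(p['intrinsics']);R=np.array(p['R']);t=np.array(p['t'])
    c=-R.T@t; d=R.T@np.linalg.inv(K)@np.array([uv[0],uv[1],1.]); return c+d*(z-c[2])/d[2]
def proj(n,X):
    p=eyes.camera_params(n);K=np.array(p['intrinsics']);c=K@(np.array(p['R'])@X+np.array(p['t']));return c[:2]/c[2]
def wproj(X,o):
    p=eyes.camera_params('wrist');K=np.array(p['intrinsics']);T=np.eye(4);T[:3,:3]=o['tool_rot'];T[:3,3]=o['position']
    M=np.linalg.inv(T@np.array(p['mount']));c=K@(M[:3,:3]@X+M[:3,3]);return c[:2]/c[2]
def wray(uv,z,o):
    p=eyes.camera_params('wrist');K=np.array(p['intrinsics']);T=np.eye(4);T[:3,:3]=o['tool_rot'];T[:3,3]=o['position']
    M=T@np.array(p['mount']);c=M[:3,3];d=M[:3,:3]@np.linalg.inv(K)@np.array([uv[0],uv[1],1.]);return c+d*(z-c[2])/d[2]
E
python3 - <<'E'
from h import *
def P(pts,z,ox,oy=120): return np.array([ray('top',(ox+u/3,oy+v/3),z) for u,v in pts])
for n,near,far in [('L',[(152,401),(218,400),(219,441),(153,443)],[(160,154),(222,153),(223,194),(160,195)]),
  ('R',[(408,352),(476,349),(479,393),(412,397)],[(379,113),(442,109),(446,150),(384,153)])]:
    a=P(near,.054,120);b=P(far,.054,120);m=a.mean(0);f=b.mean(0)
    print(n,'near',m,'far',f,'dist',np.linalg.norm(f-m),'yaw',np.degrees(np.arctan2(*(f-m)[1::-1])),'sz',np.linalg.norm(a[1]-a[0]),np.linalg.norm(a[2]-a[1]),'mid',(m+f)/2)
t=P([(305,118),(478,102),(523,395),(343,413)],.024,260)
d=t[0]+t[1]-t[2]-t[3]
print('tray',t.mean(0),np.degrees(np.arctan2(d[1],d[0])),np.linalg.norm(t[1]-t[0]),np.linalg.norm(t[2]-t[1]),'\n',t)
for n,q in [('L',[(142,202),(219,200),(214,376),(143,376)]),('R',[(377,158),(449,150),(471,325),(402,331)])]:
    c=P(q,.094,120);print(n,c.mean(0),np.linalg.norm(c[1]-c[0]),np.linalg.norm(c[2]-c[1]))
E
```

```text
L near [0.44088198 0.2119976  0.054     ] far [0.6270872  0.18755342 0.054     ] dist 0.18780282650648694 yaw -7.478768304149218 sz 0.04859329569029183 0.03008265193111193 mid [0.53398459 0.19977551 0.054     ]
R near [0.44768298 0.01938436 0.054     ] far [0.63516265 0.01604559 0.054     ] dist 0.18750939770189382 yaw -1.0202555456037388 sz 0.050466856923541435 0.032756347230973745 mid [0.54142281 0.01771498 0.054     ]
tray [ 0.4976564  -0.29043337  0.024     ] -3.639426059655188 0.13797739355096952 0.23301190053903909 
 [[ 0.61789607 -0.22895524  0.024     ]
 [ 0.61020397 -0.36671805  0.024     ]
 [ 0.37767562 -0.35171444  0.024     ]
 [ 0.38484995 -0.21434574  0.024     ]]
L [0.53228564 0.19801806 0.094     ] 0.0561267989259716 0.12885525600436107
R [0.54031878 0.01861069 0.094     ] 0.05315353626044648 0.13106204290256607
```

```bash
cat >> h.py <<'E'
def plan(pos,yaw,o=None):
    # yaw: world angle of tool -x axis (deg)
    o=o or env.observe();R=np.array(o['tool_rot']);p=np.array(o['position'])
    cur=np.degrees(np.arctan2(-R[1,0],-R[0,0]));a=np.radians(yaw)
    Rt=np.array([[-np.cos(a),np.sin(a),0],[-np.sin(a),-np.cos(a),0],[0,0,-1.]]) 
    Rt[:,1]=np.cross(Rt[:,2],Rt[:,0])
    rv=cv2.Rodrigues(R.T@Rt)[0].ravel()
    d=R.T@(np.array(pos)-p)
    print('t',round(o['time_s'],2),'pos',np.round(p,4),'yaw',round(cur,2),'F',np.round(o['ft_force'],1),'w',round(o['grip_width'],4))
    print('->',np.round(pos,4),'units',np.round(d/.75,4),np.round(np.degrees(rv)/180,4),'rows>=',np.linalg.norm(d)/.0417,np.degrees(np.linalg.norm(rv))/7.16)
E
python3 - <<'E'
from h import *
plan([.4369,.2126,.11],-7.5)
E
```

```text
t 0.1 pos [0.228  0.5002 0.2308] yaw -24.51 F [0.3 0.1 0.1] w 0.0854
-> [0.4369 0.2126 0.11  ] units [-0.4125 -0.2332  0.1613] [-0.0004 -0.0001 -0.0945] rows>= 9.002771229743814 2.375964815215805
```

Call:
jog_arm:
  deltas: [-0.046,-0.026,0.018,0,0,-0.02,1,-0.092,-0.052,0.036,0,0,-0.04,1,-0.138,-0.078,0.054,0,0,-0.06,1,-0.184,-0.104,0.072,0,0,-0.08,1,-0.23,-0.13,0.09,0,0,-0.0945,1,-0.276,-0.156,0.108,0,0,-0.0945,1,-0.322,-0.182,0.126,0,0,-0.0945,1,-0.368,-0.208,0.144,0,0,-0.0945,1,-0.4,-0.226,0.157,0,0,-0.0945,1,-0.4125,-0.2332,0.1613,0,0,-0.0945,1,-0.4125,-0.2332,0.1613,0,0,-0.0945,1]

```text
time_s: 1.02
position: [0.4379, 0.2112, 0.1094]
tool_rot: [[-0.991, 0.134, -0.002], [0.134, 0.991, -0.001], [0.002, -0.001, -1.0]]
ft_force: [-0.1, 0.3, -0.5]
grip_width: 0.0001
```

```bash
python3 - <<'E'
from h import *
plan([.4369,.2126,.031],-7.5)
o=env.observe()
cv2.imwrite('pics/w1.png',eyes.get_image('wrist')[:,:,::-1])
print(wproj(np.array([.4409,.2120,.054]),o),wproj(np.array(o['position']),o))
E
```

```text
t 1.02 pos [0.4379 0.2112 0.1094] yaw -7.7 F [-0.1  0.3 -0.5] w 0.0001
-> [0.4369 0.2126 0.031 ] units [0.0014 0.0017 0.1046] [-0.0002 -0.0005 -0.0011] rows>= 1.8808785884163113 0.031353472679862986
[280.04158029 235.19285732] [277.78073938 275.40850011]
```

View pics/w1.png

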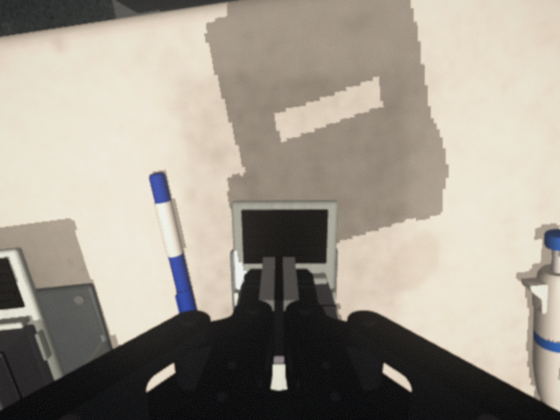

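Call:
jog_arm:
  deltas: [0.0014,0.0017,0.04,0,0,0,1,0.0014,0.0017,0.06,0,0,0,1,0.0014,0.0017,0.07,0,0,0,1,0.0014,0.0017,0.078,0,0,0,1,0.0014,0.0017,0.086,0,0,0,1,0.0014,0.0017,0.094,0,0,0,1,0.0014,0.0017,0.1,0,0,0,1,0.0014,0.0017,0.103,0,0,0,1,0.0014,0.0017,0.103,0,0,0,1,0.0014,0.0017,0.103,0,0,0,1]

```text
time_s: 1.9
position: [0.4363, 0.2143, 0.0332]
tool_rot: [[-0.991, 0.131, 0.0], [0.131, 0.991, 0.0], [-0.0, 0.0, -1.0]]
ft_force: [-0.3, 0.6, -0.4]
grip_width: -0.0002
```

```bash
python3 - <<'E'
from h import *
plan([.4369,.2126,.0295],-7.5)
cv2.imwrite('pics/s1.png',cv2.resize(eyes.get_image('scene')[60:260,130:400,::-1],None,fx=2.9,fy=2.9,interpolation=cv2.INTER_CUBIC))
E
```

```text
t 1.9 pos [0.4363 0.2143 0.0332] yaw -7.5 F [-0.3  0.6 -0.4] w -0.0002
-> [0.4369 0.2126 0.0295] units [-0.0011 -0.0022  0.005 ] [ 0.  0. -0.] rows>= 0.09969393752994045 0.0007770291837289803
```

View pics/s1.png

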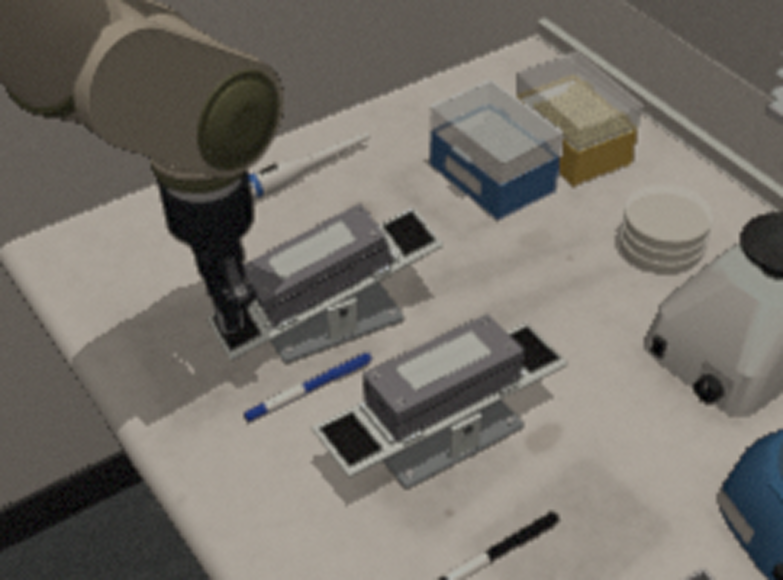

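Call:
jog_arm:
  deltas: [0,0,0.003,0,0,0,1,0,0,0.005,0,0,0,1,0,0,0.005,0,0,0,1,0,0,0.005,0,0,0,1,0,0,0.005,0,0,0,1,0,0,0.005,0,0,0,1,0,0,0.005,0,0,0,1,0,0,0.005,0,0,0,1,0,0,0.005,0,0,0,1,0,0,0.005,0,0,0,1,0,0,0.005,0,0,0,1,0,0,0.005,0,0,0,1]

```text
time_s: 2.95
position: [0.4368, 0.2144, 0.031]
tool_rot: [[-0.991, 0.13, 0.003], [0.13, 0.991, 0.0], [-0.002, 0.001, -1.0]]
ft_force: [-4.8, -2.4, 21.0]
grip_width: -0.0001
```

```bash
python3 - <<'E'
from h import *
plan([.4369,.2126,.13],-7.5)
plan([.4429,.0194,.11],-1)
E
```

```text
t 2.95 pos [0.4368 0.2144 0.031 ] yaw -7.5 F [-4.8 -2.4 21. ] w -0.0001
-> [0.4369 0.2126 0.13  ] units [-0.0008 -0.0023 -0.1319] [0.0002 0.0008 0.    ] rows>= 2.373369532324031 0.020771774925777833
t 2.95 pos [0.4368 0.2144 0.031 ] yaw -7.5 F [-4.8 -2.4 21. ] w -0.0001
-> [0.4429 0.0194 0.11  ] units [-0.0423 -0.2566 -0.1053] [ 0.0002  0.0008 -0.0361] rows>= 5.047269375805458 0.9073552822065202
```

Call:
jog_arm:
  deltas: [0,0,-0.04,0,0,0,1,0,0,-0.09,0,0,0,1,0,-0.02,-0.125,0,0,-0.01,1,-0.01,-0.06,-0.125,0,0,-0.02,1,-0.02,-0.11,-0.125,0,0,-0.036,1,-0.03,-0.16,-0.12,0,0,-0.036,1,-0.036,-0.21,-0.11,0,0,-0.036,1,-0.042,-0.245,-0.105,0,0,-0.036,1,-0.0423,-0.2566,-0.1053,0,0,-0.036,1,-0.0423,-0.2566,-0.1053,0,0,-0.036,1,-0.0423,-0.2566,-0.1053,0,0,-0.036,1]

```text
time_s: 3.87
position: [0.4425, 0.0198, 0.1085]
tool_rot: [[-1.0, 0.019, 0.0], [0.019, 1.0, 0.0], [-0.0, 0.0, -1.0]]
ft_force: [0.0, 0.6, -0.8]
grip_width: -0.0002
```

```bash
python3 - <<'E'
from h import *
plan([.4434,.0194,.031],-1)
o=env.observe()
cv2.imwrite('pics/w2.png',eyes.get_image('wrist')[:,:,::-1])
print(wproj(np.array([.4477,.0194,.054]),o),wproj(np.array(o['position']),o))
cv2.imwrite('pics/s2.png',cv2.resize(eyes.get_image('scene')[60:260,130:400,::-1],None,fx=2.9,fy=2.9,interpolation=cv2.INTER_CUBIC))
E
```

```text
t 3.87 pos [0.4425 0.0198 0.1085] yaw -1.07 F [ 0.   0.6 -0.8] w -0.0002
-> [0.4434 0.0194 0.031 ] units [-0.0012 -0.0005  0.1033] [ 0.0001  0.     -0.0004] rows>= 1.8580556326937343 0.010425448816161257
[277.58627711 239.24760704] [277.87570559 275.33894399]
```

View pics/w2.png

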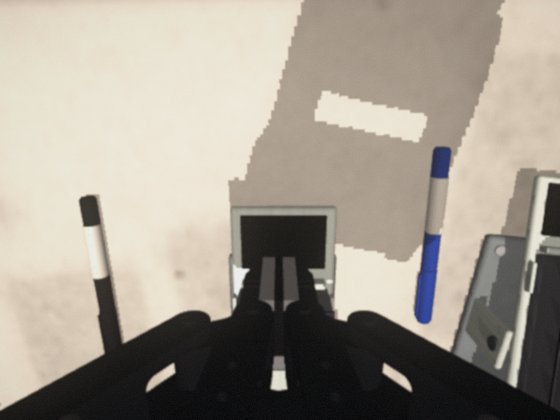

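View pics/s2.png

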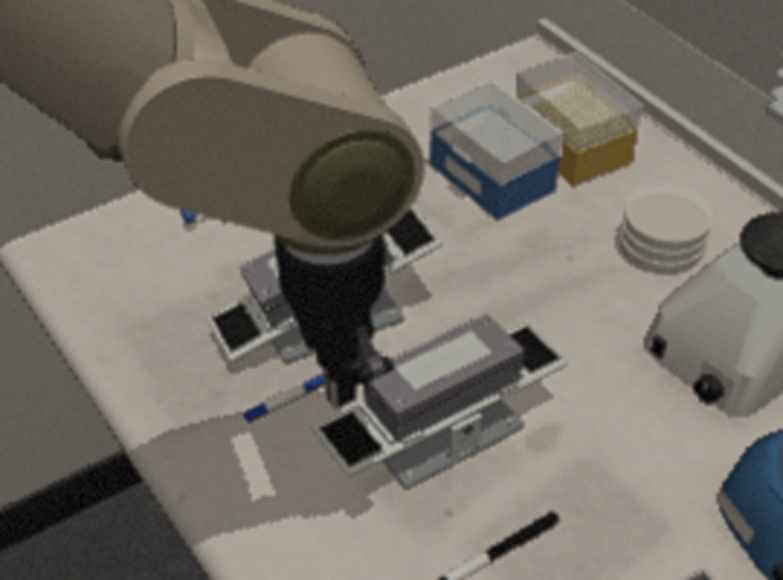

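Call:
jog_arm:
  deltas: [-0.0012,-0.0015,0.04,0,0,0,1,-0.0012,-0.0015,0.06,0,0,0,1,-0.0012,-0.0015,0.07,0,0,0,1,-0.0012,-0.0015,0.078,0,0,0,1,-0.0012,-0.0015,0.086,0,0,0,1,-0.0012,-0.0015,0.094,0,0,0,1,-0.0012,-0.0015,0.1,0,0,0,1,-0.0012,-0.0015,0.103,0,0,0,1,-0.0012,-0.0015,0.105,0,0,0,1,-0.0012,-0.0015,0.105,0,0,0,1,-0.0012,-0.0015,0.105,0,0,0,1,-0.0012,-0.0015,0.105,0,0,0,1]

```text
time_s: 4.97
position: [0.4439, 0.0183, 0.031]
tool_rot: [[-1.0, 0.018, 0.002], [0.018, 1.0, -0.0], [-0.002, -0.0, -1.0]]
ft_force: [-5.2, 2.1, 19.3]
grip_width: 0.0002
```

Hold for a second, then retreat.

Call:
jog_arm:
  deltas: [0,0,0,0,0,0,1,0,0,0,0,0,0,1,0,0,0,0,0,0,1,0,0,0,0,0,0,1,0,0,0,0,0,0,1,0,0,0,0,0,0,1,0,0,0,0,0,0,1,0,0,0,0,0,0,1,0,0,0,0,0,0,1]

```text
time_s: 5.72
position: [0.4439, 0.0183, 0.031]
tool_rot: [[-1.0, 0.018, 0.002], [0.018, 1.0, -0.0], [-0.002, -0.0, -1.0]]
ft_force: [-4.7, 1.6, 18.6]
grip_width: 0.0002
```

Call:
jog_arm:
  deltas: [0,0,-0.04,0,0,0,1,0,0,-0.09,0,0,0,1,0.03,0,-0.14,0,0,0,1,0.06,-0.02,-0.18,0,0,0,1,0.08,-0.06,-0.21,0,0,0,1,0.08,-0.1,-0.22,0,0,0,1,0.08,-0.14,-0.22,0,0,0,1,0.08,-0.18,-0.22,0,0,0,1,0.08,-0.2,-0.22,0,0,0,1,0.08,-0.2,-0.22,0,0,0,1,0.08,-0.2,-0.22,0,0,0,1,0.08,-0.2,-0.22,0,0,0,1]

```text
time_s: 6.72
position: [0.3806, -0.1299, 0.1945]
tool_rot: [[-1.0, 0.018, -0.0], [0.018, 1.0, 0.0], [0.0, 0.0, -1.0]]
ft_force: [-0.0, -0.1, -0.5]
grip_width: -0.0001
```

```bash
python3 - <<'E'
from h import *
plan([.4434,.0194,.031],-1)
cv2.imwrite('pics/s3.png',cv2.resize(eyes.get_image('scene')[60:260,130:400,::-1],None,fx=2.9,fy=2.9,interpolation=cv2.INTER_CUBIC))
a=eyes.get_image('top')[:,:,::-1]
cv2.imwrite('pics/t3.png',cv2.resize(a[120:320,120:320],None,fx=3,fy=3,interpolation=cv2.INTER_CUBIC))
E
```

```text
t 6.72 pos [ 0.3806 -0.1299  0.1945] yaw -1.01 F [-0.  -0.1 -0.5] w -0.0001
-> [0.4434 0.0194 0.031 ] units [-0.0803  0.2004  0.2181] [ 0.0001 -0.0001 -0.    ] rows>= 5.519162210276296 0.0038643929391343613
```

View pics/s3.png

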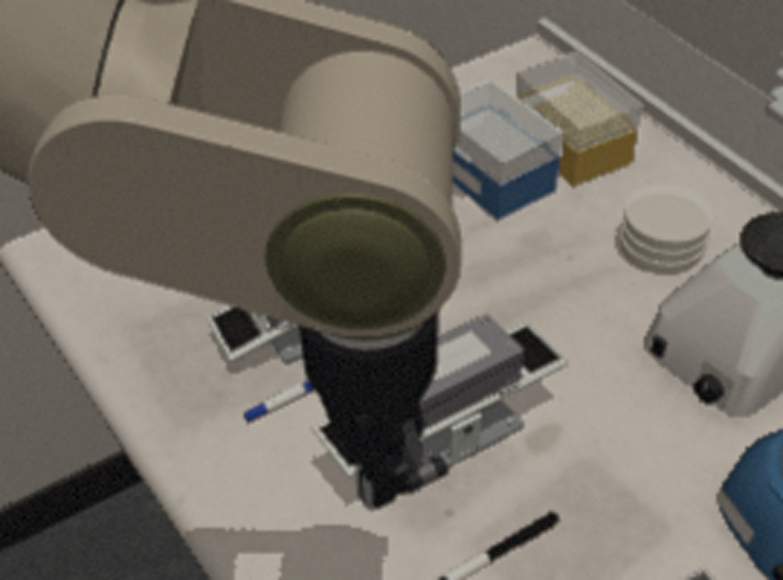

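View pics/t3.png

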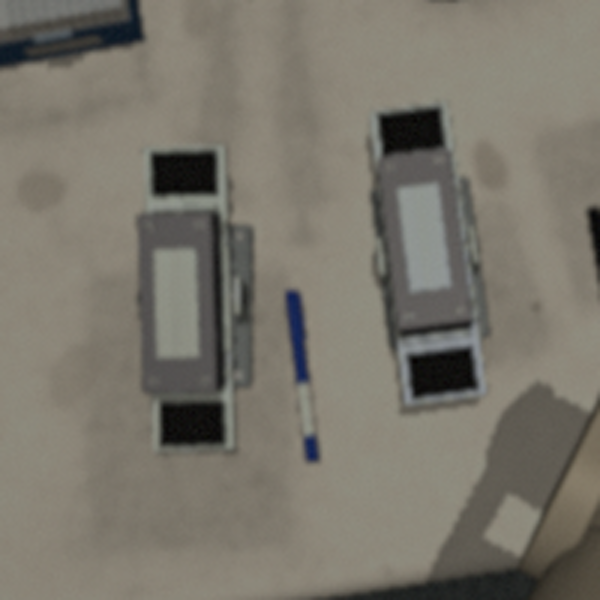

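```bash
cat >> h.py <<'E'
def plan2(pos,yaw,pitch):
    o=env.observe();R=np.array(o['tool_rot']);p=np.array(o['position'])
    a=np.radians(yaw);u=np.array([np.cos(a),np.sin(a),0]);z=np.array([0,0,1.])
    up=np.cos(pitch)*u+np.sin(pitch)*z;n=np.cos(pitch)*z-np.sin(pitch)*u
    Rt=np.c_[-up,np.cross(-n,-up),-n]
    rv=cv2.Rodrigues(R.T@Rt)[0].ravel();d=R.T@(np.array(pos)-p)
    print('t',round(o['time_s'],2),'pos',np.round(p,4),'F',np.round(o['ft_force'],1),'w',round(o['grip_width'],4))
    print('->',np.round(pos,4),'units',np.round(d/.75,4),np.round(np.degrees(rv)/180,4),'rows>=',np.linalg.norm(d)/.0417,np.degrees(np.linalg.norm(rv))/7.16)
    return Rt
def cassL(d,slide=0,dy=.002,th=.24):
    a=np.radians(-7.5);u=np.array([np.cos(a),np.sin(a),0]);z=np.array([0,0,1.]);v=np.array([-u[1],u[0],0])
    up=np.cos(th)*u+np.sin(th)*z;n=np.cos(th)*z-np.sin(th)*u
    return np.array([.534,.1998,.042])+v*dy+n*d+up*slide
E
python3 - <<'E'
from h import *
plan2([.44,.06,.21],-4,.12)
plan2(cassL(.10),-7.5,.24)
E
```

```text
t 6.82 pos [ 0.3807 -0.1296  0.1946] F [0.1 0.5 0.6] w 0.0002
-> [0.44 0.06 0.21] units [-0.0749  0.2541 -0.0205] [ 0.0011 -0.0382  0.017 ] rows>= 4.779381635131379 1.0518449583953116
t 6.82 pos [ 0.3807 -0.1296  0.1946] F [0.1 0.5 0.6] w 0.0002
-> [0.5107 0.2049 0.1391] units [-0.166   0.4488  0.074 ] [ 0.0044 -0.0764  0.0362] rows>= 8.708869108997352 2.127825492599822
```

Call:
jog_arm:
  deltas: [-0.012,0.045,-0.01,0,0,0,-1,-0.03,0.095,-0.02,0,-0.01,0.005,-1,-0.045,0.145,-0.03,0,-0.02,0.01,-1,-0.06,0.195,-0.03,0,-0.03,0.015,-1,-0.075,0.245,-0.03,0.001,-0.04,0.018,-1,-0.095,0.295,-0.025,0.002,-0.05,0.025,-1,-0.115,0.345,-0.01,0.003,-0.06,0.03,-1,-0.135,0.39,0.015,0.004,-0.07,0.036,-1,-0.155,0.43,0.05,0.0044,-0.0764,0.0362,-1,-0.166,0.4488,0.074,0.0044,-0.0764,0.0362,-1,-0.166,0.4488,0.074,0.0044,-0.0764,0.0362,-1,-0.166,0.4488,0.074,0.0044,-0.0764,0.0362,-1]

```text
time_s: 7.82
position: [0.5104, 0.2049, 0.1382]
tool_rot: [[-0.964, 0.129, 0.234], [0.125, 0.992, -0.031], [-0.236, -0.001, -0.972]]
ft_force: [-0.5, -0.5, 0.7]
grip_width: 0.085
```

```bash
python3 - <<'E'
from h import *
o=env.observe()
cv2.imwrite('pics/w4.png',eyes.get_image('wrist')[:,:,::-1])
plan2(cassL(.02),-7.5,.24)
a=np.radians(-7.5);u=np.array([np.cos(a),np.sin(a),0]);v=np.array([-u[1],u[0],0])
for s in (-.065,.065):
  for w in (-.027,.027): print(s,w,wproj(cassL(.052,s,dy=w),o))
print(wproj(o['position'],o),'gp',o['tool_rot'])
E
```

```text
t 7.87 pos [0.5108 0.2042 0.1393] F [0.3 0.5 1.1] w 0.0853
-> [0.5295 0.2024 0.0614] units [0.0003 0.001  0.1069] [-0.0001  0.      0.0001] rows>= 1.9223321830479971 0.0029693918046378174
-0.065 -0.027 [220.999688   117.20308941]
-0.065 0.027 [327.43346366 117.34616946]
0.065 -0.027 [230.52472436 335.92440851]
0.065 0.027 [318.81401462 336.08181038]
[277.80653068 275.5848545 ] gp [[-9.63732523e-01  1.28932168e-01  2.33658126e-01]
 [ 1.25084182e-01  9.91652992e-01 -3.12776444e-02]
 [-2.35740474e-01 -9.16347522e-04 -9.71815615e-01]]
```

View pics/w4.png

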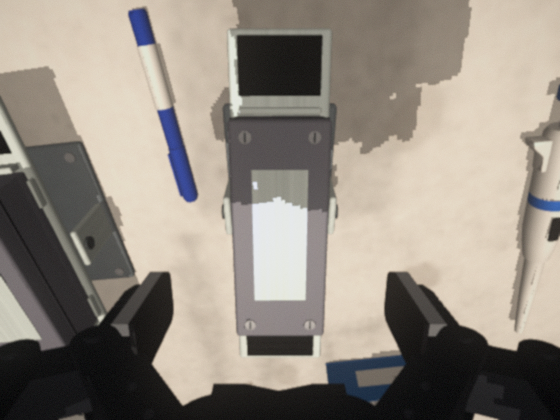

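Call:
jog_arm:
  deltas: [0,0.002,0.03,0,0,0,-1,0,0.002,0.06,0,0,0,-1,0,0.002,0.085,0,0,0,-1,0,0.002,0.1,0,0,0,-1,0,0.002,0.107,0,0,0,-1,0,0.002,0.107,0,0,0,-1,0,0.002,0.107,0,0,0,1,0,0.002,0.107,0,0,0,1,0,0.002,0.107,0,0,0,1,0,0.002,0.107,0,0,0,1,0,0.002,0.107,0,0,0,1,0,0.002,0.107,0,0,0,1]
  grip_force: 70

```text
time_s: 8.87
position: [0.5306, 0.2028, 0.0626]
tool_rot: [[-0.962, 0.131, 0.238], [0.128, 0.991, -0.031], [-0.24, 0.0, -0.971]]
ft_force: [-3.4, -0.8, 6.4]
grip_width: 0.053
```

```bash
python3 - <<'E'
from h import *
o=env.observe()
p=np.array(o['position'])
plan2(p+[0,0,.10],-7.5,.24)
E
```

```text
t 8.87 pos [0.5306 0.2028 0.0626] F [-3.4 -0.8  6.4] w 0.053
-> [0.5306 0.2028 0.1626] units [-3.200e-02  1.000e-04 -1.294e-01] [ 0.0001  0.0008 -0.0003] rows>= 2.3980815347721824 0.020103964402646692
```

Call:
jog_arm:
  deltas: [0,0,-0.005,0,0,0,1,0,0,-0.012,0,0,0,1,0,0,-0.02,0,0,0,1,-0.003,0,-0.035,0,0,0,1,-0.01,0,-0.06,0,0,0,1,-0.02,0,-0.09,0,0,0,1,-0.032,0,-0.13,0,0.02,0,1,-0.042,0,-0.17,0,0.04,0,1,-0.045,0,-0.185,0,0.06,0,1,-0.045,0,-0.185,0,0.0764,0,1,-0.045,0,-0.185,0,0.0764,0,1,-0.045,0,-0.185,0,0.0764,0,1]

```text
time_s: 9.87
position: [0.5299, 0.2025, 0.2033]
tool_rot: [[-0.991, 0.132, 0.0], [0.132, 0.991, -0.001], [-0.0, -0.001, -1.0]]
ft_force: [0.3, -0.1, -3.8]
grip_width: 0.0533
```

```bash
python3 - <<'E'
from h import *
o=env.observe()
plan2([.4976,-.2904,.205],-3.6,0)
cv2.imwrite('pics/s5.png',eyes.get_image('scene')[:,:,::-1])
cv2.imwrite('pics/w5.png',eyes.get_image('wrist')[:,:,::-1])
E
```

```text
t 9.87 pos [0.5299 0.2025 0.2033] F [ 0.3 -0.1 -3.8] w 0.0533
-> [ 0.4976 -0.2904  0.205 ] units [-0.0441 -0.6572 -0.0019] [-0.0002  0.0001 -0.0221] rows>= 11.846160451794002 0.5564591977010461
```

View pics/s5.png

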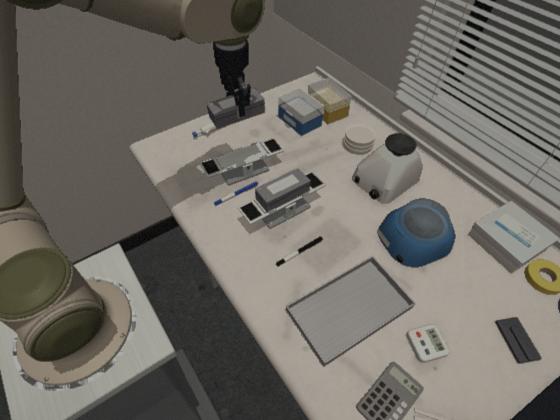

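View pics/w5.png

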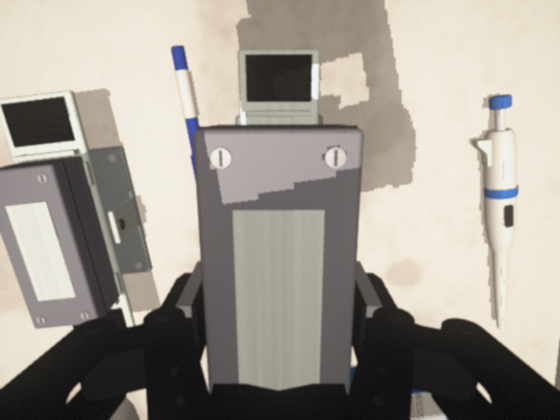

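Call:
jog_arm:
  deltas: [-0.001,-0.02,-0.002,0,0,0,1,-0.005,-0.065,-0.002,0,0,0,1,-0.008,-0.115,-0.002,0,0,-0.004,1,-0.011,-0.165,-0.002,0,0,-0.008,1,-0.015,-0.215,-0.002,0,0,-0.012,1,-0.019,-0.265,-0.002,0,0,-0.016,1,-0.023,-0.315,-0.002,0,0,-0.02,1,-0.027,-0.365,-0.002,0,0,-0.022,1,-0.031,-0.415,-0.002,0,0,-0.022,1,-0.035,-0.465,-0.002,0,0,-0.022,1,-0.039,-0.515,-0.002,0,0,-0.022,1,-0.042,-0.56,-0.002,0,0,-0.022,1]

```text
time_s: 10.97
position: [0.5052, -0.2195, 0.2051]
tool_rot: [[-0.998, 0.063, 0.0], [0.063, 0.998, -0.0], [-0.0, -0.0, -1.0]]
ft_force: [1.0, -1.0, -3.6]
grip_width: 0.0531
```

```bash
python3 - <<'E'
from h import *
plan2([.4976,-.2884,.10],-3.6,0)
E
```

```text
t 10.97 pos [ 0.5052 -0.2195  0.2051] F [ 1.  -1.  -3.6] w 0.0531
-> [ 0.4976 -0.2884  0.1   ] units [ 0.0043 -0.0923  0.1402] [-0.0001  0.     -0.0001] rows>= 3.020267470460998 0.004805046991597939
```

Call:
jog_arm:
  deltas: [0.002,-0.04,0.02,0,0,0,1,0.004,-0.075,0.06,0,0,0,1,0.0043,-0.09,0.1,0,0,0,1,0.0043,-0.0923,0.13,0,0,0,1,0.0043,-0.0923,0.14,0,0,0,1,0.0043,-0.0923,0.14,0,0,0,1,0.0043,-0.0923,0.14,0,0,0,1]

```text
time_s: 11.55
position: [0.4989, -0.2862, 0.1014]
tool_rot: [[-0.998, 0.062, 0.001], [0.062, 0.998, -0.001], [-0.001, -0.001, -1.0]]
ft_force: [0.4, -1.3, -3.2]
grip_width: 0.053
```

```bash
python3 - <<'E'
from h import *
plan2([.4976,-.2884,.016],-3.6,0)
cv2.imwrite('pics/w6.png',eyes.get_image('wrist')[:,:,::-1])
E
```

```text
t 11.55 pos [ 0.4989 -0.2862  0.1014] F [ 0.4 -1.3 -3.2] w 0.053
-> [ 0.4976 -0.2884  0.016 ] units [ 0.0016 -0.0029  0.1138] [-0.0002  0.0003  0.0002] rows>= 2.0482696657922532 0.0112501516789736
```

View pics/w6.png

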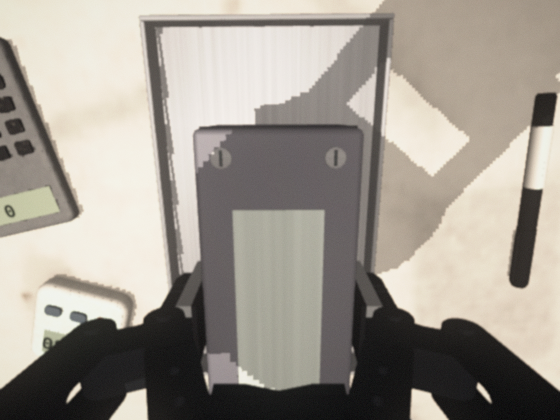

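Call:
jog_arm:
  deltas: [0.001,-0.005,0.03,0,0,0,1,0.001,-0.005,0.06,0,0,0,1,0.001,-0.005,0.085,0,0,0,1,0.001,-0.005,0.1,0,0,0,1,0.001,-0.005,0.106,0,0,0,1,0.001,-0.005,0.11,0,0,0,1,0.001,-0.005,0.112,0,0,0,1,0.001,-0.005,0.114,0,0,0,1,0.001,-0.005,0.114,0,0,0,1]

```text
time_s: 12.35
position: [0.4984, -0.2908, 0.0166]
tool_rot: [[-0.998, 0.063, 0.003], [0.063, 0.998, -0.002], [-0.003, -0.002, -1.0]]
ft_force: [1.4, 1.2, 3.7]
grip_width: 0.0529
```

Call:
jog_arm:
  deltas: [0,0,0,0,0,0,0.1,0,0,0,0,0,0,-0.2,0,0,0,0,0,0,-0.4,0,0,0,0,0,0,-0.6,0,0,0,0,0,0,-0.6,0,0,0,0,0,0,-0.6,0,0,-0.02,0,0,0,-0.6,0,0,-0.05,0,0,0,-0.6,0,0,-0.1,0,0,0,-0.6,0,0,-0.15,0,0,0,-0.6,0,0,-0.2,0,0,0,-0.6,0,0,-0.2,0,0,0,-0.6]

```text
time_s: 13.35
position: [0.4996, -0.2922, 0.1723]
tool_rot: [[-0.998, 0.063, 0.01], [0.063, 0.998, -0.009], [-0.01, -0.008, -1.0]]
ft_force: [0.3, 0.8, 0.5]
grip_width: 0.0684
```

Call:
jog_arm:
  deltas: [0.04,0,0,0,0,0,-0.6,0.08,0,-0.02,0,0,0,-0.6,0.12,0,-0.05,0,0,0,-0.6,0.16,0,-0.05,0,0,0,-0.6,0.2,0,-0.05,0,0,0,-0.6,0.22,0,-0.05,0,0,0,-0.6,0.22,0,-0.05,0,0,0,-0.6,0.22,0,-0.05,0,0,0,-0.6]

```text
time_s: 14.02
position: [0.3327, -0.2803, 0.2026]
tool_rot: [[-0.998, 0.064, 0.001], [0.064, 0.998, -0.001], [-0.001, -0.001, -1.0]]
ft_force: [1.3, -0.1, -0.6]
grip_width: 0.0682
```

```bash
python3 - <<'E'
from h import *
o=env.observe();print(o['time_s'],o['position'],o['ft_force'])
cv2.imwrite('pics/s7.png',eyes.get_image('scene')[:,:,::-1])
cv2.imwrite('pics/t7.png',cv2.resize(eyes.get_image('top')[130:330,150:450,::-1],None,fx=2.6,fy=2.6,interpolation=cv2.INTER_CUBIC))
E
```

```text
14.0167 [ 0.3326888  -0.28026078  0.20259641] [ 1.28531843 -0.08248651 -0.63257772]
```

View pics/s7.png

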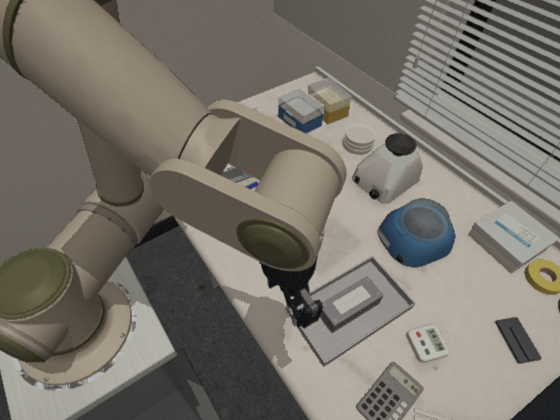

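View pics/t7.png

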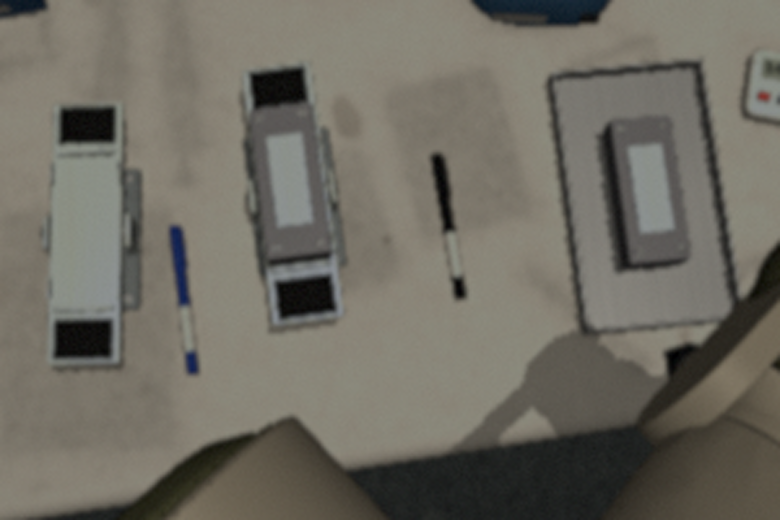

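```bash
python3 - <<'E'
from h import *
from rig import close_job
c=np.array([ray('top',(150+u/2.6,130+v/2.6),.045) for u,v in [(611,120),(673,116),(688,261),(625,266)]])
print(c.mean(0),np.linalg.norm(c[1]-c[0]),np.linalg.norm(c[2]-c[1]))
print(close_job())
E
```

```text
[ 0.49684109 -0.29070983  0.045     ] 0.05526007793749875 0.13007939742199626
the job is handed in; nothing more can be done
None
```

I tested both rockers and found the loose core in the left cassette. It now lies in the tray, and I have handed the job in. No verdict was reported. The robot's clock read about 14 s, against the 58 s limit.

- **Test:** I pressed each near pad to its stop, at about 20 N, and held it for roughly a second. About 1 s after release the left rocker was still tipped, and it still was when I looked again later. The right rocker was back level about 1 s after its own release.
- **Placing:** I gripped the left cassette at its tilt, lifted it out, levelled it and set it down in the tray.
- **Last checks:** Seen from the top camera, the cassette's top face measured 55 x 130 mm (54 x 130 mm given), which fits a cassette lying flat on the tray floor. Its centre was within about 1 mm of the tray centre I measured. The right cassette was seated and level by eye, the empty left rocker was level, and the arm was clear of everything.
- **Disagreement:** The wrist and top cameras differed by about 3 mm sideways. I shifted the left-cassette grasp and the tray placing by a few millimetres to allow for it. The wrist view also suggested the tray is turned up to about 3° from my estimate; I left that uncorrected because it is well within tolerance.

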